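# Pin the retaining bar over the recorder unit

### The arm

A 6-joint arm with a two-finger parallel gripper is mounted at the origin on the work surface. World frame = base frame: x ahead of the robot, y to its left, z up, the work surface at z = 0. Lengths are in m, angles in rad, forces in N, time in s.
With the tool pointing down it reaches from about 0.425 to 0.95 m from the base axis. Payload 14.7 kg.
Tool frame: the origin (TCP) lies midway between the tips of the shut fingers; the grasp point (between the pads) lies 19 mm behind it (hold_point_z is the distance from the TCP to the grasp point, in m); z points along the fingers, y is the direction in which the jaws open and shut (so a half turn about z gives the same grasp; the last joint's range is limited). The gripper opens to 85 mm and grips with 20 to 120 N. Pads are 22 mm wide; open, the fingers measure 114 mm over their backs; the gripper's body (76 mm by 85 mm) begins 54 mm behind the grasp point. The pads swing forward as they close: fully open they stand 13 mm farther back than shut.
Start: joints at [1.107, 0.48, 1.596, -0, 1.065, -0.047], TCP at [0.263, 0.594, 0.231] pointing down, gripper open.
Joint ranges: [-2.75, 2.75], [-0.82, 2.05], [0.23, 2.67], [-1.56, 4.7], [0.09, 2.69], [-2.92, 2.92]. Speed limits (rad/s): [1.89, 1.89, 2.39, 3.01, 3.01, 3.01].

### API

Orientations are given as [roll, pitch, yaw] about the fixed x, y, z axes, in that order (R = Rz(yaw) Ry(pitch) Rx(roll)).
In Python, from plant import read_state, read_camera, close_job, hold_point_z gives the robot as it stands. The module is installed in compiled form; this text tells all that it offers.
- The arm moves only by the tool carry_out, never from a script. Its arguments are lists of equal length, an entry for each row: "rotation": the turn, a rotation vector about the tool's x, y, z in degrees, a list of three; "translation": the shift along the tool's x, y, z in m, a list of three; "fingers": the gripper's target within -1 to 1 (shut at 1, half-way at 0, fully open at -1). In form: {"rotation": [[rx, ry, rz], ...], "translation": [[x, y, z], ...], "fingers": [fingers, ...]}. A call has 1 to 10 rows; each row is the pose to reach, as a shift and turn from the pose measured when the call began, along the tool's axes at that moment; what a row does not reach only later rows make up. A row lasts 1/8 s, in which the tool goes at most 62.5 mm and 10.7 degrees, less where a joint would pass 70% of its speed; a pose out of reach is approached as far as the arm can. A call with a gripper value outside its range is refused whole. The fingers move at their own pace and stop on an object; "squeeze" is the grip in N (left out, the last holds). Time passes only in rows, so rows that repeat a pose let the fingers close. It gives the time, the measured TCP pose, the force and the opening at its end, in the units of the state.
- read_state(): the state, without advancing time (a new reading comes with each control period).
- read_camera(name): name is "scene" or "top" or "wrist"; returns a dict with "image" (480x640x3 uint8, red, green, blue), "range_z" (480x640 float32, m along the optical axis (not along the pixel's ray), 0 where there is no reading), "fx", "fy", "cx", "cy" (pixels), "rvec" (rotation vector, rad) and "tvec" (3), from world to camera coordinates, as OpenCV has them. Camera axes: x right, y down, z forward; pixel columns grow to the right and rows downward; lengths in m; the calibration is good to about 2 mm. A picture is of the moment at which its call begins.
- close_job(): hands the job in, once; it reports no verdict.
The state is a dict: "t": time; "joint_pos": joint angles; "qd": joint speeds; "joint_torque": joint torques, N m; "tcp_pos": TCP position; "orientation": TCP orientation; "force": force on the tool from outside, world axes, zero at the start; "ft_torque": the same for the moment, N m; "width": opening from 0.0 (shut) to 1.0 (fully open).
Only numpy, scipy, OpenCV 4.12 (cv2) and the standard library are available. Lean on these libraries where they do the work, as an engineer would, in place of code of your own. Each camera call takes 0.05 s, during which the arm holds its last target. There are 200 camera calls.

### The job

Lock the yellow retaining bar over the red recorder unit: swing the bar in over the steel lug plate, stand the red-headed pin in the bar's eye, and feel for the hidden hole in the lug below until the pin goes through both, pushed fully home with its collar down on the bar. Work gently: never press or push on the mount, bar or lug, with the gripper or with the pin, harder than about 15 N; leave the screwdriver, red cover and jar where they are, and let go of everything at the end.

Things in the scene. Friction and masses are not known exactly. Their poses are not given: they have to be found in the camera images.
- mount: Fixed aluminium base plate, 180 (x) x 235 (y) x 10 mm, with a red recorder unit on it (150 x 105 mm, top 68 mm above the bench), a steel pivot post, the yellow swing bar and the dark steel lug plate. Origin: on the bar's vertical pivot axis, at bench height. z up, +y along the base from the pivot towards the lug, -x the side nearer the robot.
- lug_mid (a point): Nominal middle of the lug's top face, 160 mm from the pivot along the mount's +y, 76 mm up. The lug is a flat plate 132 (x) x 32 (y) x 14 mm, clamped fast, open below, with a 12 mm vertical through hole in its middle. Clamped by hand, it really sits anywhere up to 24 mm to either side of this point along the eye's arc; that is not measured: feel for it.
- bar (a joint): Swing bar's angle (rad): 0 pointing along the mount's +y, positive counter-clockwise from above (towards the robot). Travel -0.30 to 0.70, starts open at 0.35 to 0.50; turns easily (friction 0.06 N m), stays where left. Eye and lug hole meet somewhere from -0.15 to 0.15. Within 0.22 of 0 the eye is over the lug's plate. With the pin in both holes the bar is locked: more push only builds force.
- bar_eye (a point): Centre of the mouth of the bar's eye, on top of its boss (yellow block 32 x 32 x 22 mm), 101 mm above the bench, 160 mm from the pivot. Vertical through hole 12 mm wide; the boss's underside is 3 mm above the lug's top, so it hides the lug hole. z up, y along the bar away from the pivot.
- bar_knob (a point): The bar's upright black knob, for swinging it: a round post 20 mm in diameter from 95 to 137 mm above the bench; this point is on its axis 117 mm up, 240 mm from the pivot (80 mm beyond the eye). The bar below it is 24 mm wide.
- pin_mid (a point): Steel pin with a red head; this point is on its axis 45 mm above its foot, z up to the head. From the foot: shank 10 mm in diameter to 49 mm (first 6 mm tapered, 6 mm wide at the end), collar 20 mm in diameter to 54 mm, red round grip 14 mm in diameter to 90 mm (top). 40 to 75 g. Fully home the collar sits on the boss and this point is 4 mm below bar_eye.
- pin_foot (a point): Centre of the pin's foot. Let go in the eye with its foot on the lug (this point 25 mm below bar_eye), the pin stays standing, leaning up to 6 degrees, slides along as the bar is swung slowly, and drops into the lug hole by its own weight once over it. Fully home this point is 49 mm below bar_eye.
- stand: Fixed wooden block, 60 x 60 x 45 mm tall, in which the pin starts upright in a loose 35 mm deep hole, its foot 10 mm above the bench. Origin: centre of underside, on the hole's axis.
- screwdriver: Bystander: screwdriver with yellow handle, 190 mm long, lying on the bench. Origin: its underside, middle.
- cover: Bystander: red cover plate, 70 x 110 x 22 mm, lying on the bench. Origin: centre of underside.
- jar: Bystander: small closed jar, 50 mm in diameter, 60 mm tall. Origin: centre of underside.
Not all that is in view belongs to the job. Leave any black look-alike of the part that bears pin_mid alone.

How it is judged:
By the outcome, as a careful person would: the job done as asked, in the order asked, and still so for the second after the job is handed in, with the robot touching nothing.
It also fails if it takes over 72 s, if anything falls off the work surface, if the arm or the gripper's body presses on something with over 40 N, if the wrist force passes 120 N, or if a joint passes its speed limit or range.

## Working session

There is one attempt and no reset: what is moved stays moved. The work goes in short steps, Python scripts to look and compute and a tool call to move; the robot and the scene stay as the last step left them, time stands still between calls to the robot, and variables do not carry over. Pictures are saved under pics/ and viewed, about 8 in all and at most 12, crops included, and the job is handed in when it is done.

Besides the shell and the picture viewer there is one more tool, called after "Request:" by a JSON object that holds its "fn" and its "kwargs". carry_out: Moves the arm, as the interface text tells. Its arguments: {"type":"object","properties":{"rotation":{"type":"array"},"translation":{"type":"array"},"fingers":{"type":"array"},"squeeze":{"type":"number"}},"required":["rotation","translation","fingers"]}

```bash
mkdir -p pics; cat > h.py <<'E'
import numpy as np, cv2
from plant import read_state, read_camera, close_job, hold_point_z
def pts(c):
    R=cv2.Rodrigues(np.array(c["rvec"],float))[0]; t=np.array(c["tvec"],float).ravel()
    z=c["range_z"].astype(float); v,u=np.mgrid[0:480,0:640]
    P=np.stack([(u-c["cx"])/c["fx"]*z,(v-c["cy"])/c["fy"]*z,z],-1)
    W=(P-t)@R; W[z==0]=np.nan
    return W
def save(c,n): cv2.imwrite("pics/"+n,c["image"][:,:,::-1])
E
python3 - <<'E'
from h import *
s=read_state(); print({k:np.round(v,4) for k,v in s.items()}, hold_point_z)
a=[]
for n in ("scene","top"):
    c=read_camera(n); save(c,n+"1.png"); np.savez(n+"1.npz",W=pts(c),im=c["image"])
E
```

```text
{'t': np.float64(0.0), 'joint_pos': array([ 1.1074,  0.4809,  1.5969,  0.    ,  1.0651, -0.0466]), 'qd': array([-0.0001,  0.0003, -0.0005,  0.0009, -0.0002, -0.0003]), 'joint_torque': array([-4.10000e-03, -9.50622e+01, -4.30175e+01, -5.00000e-04,
        1.23000e-02, -1.00000e-04]), 'tcp_pos': array([0.2629, 0.594 , 0.2307]), 'orientation': array([-3.1404e+00, -1.0000e-04,  2.7247e+00]), 'force': array([0.5162, 0.8631, 0.4443]), 'ft_torque': array([-0.0083, -0.0346,  0.0084]), 'width': np.float64(1.0007)} 0.0187
```

View pics/top1.png

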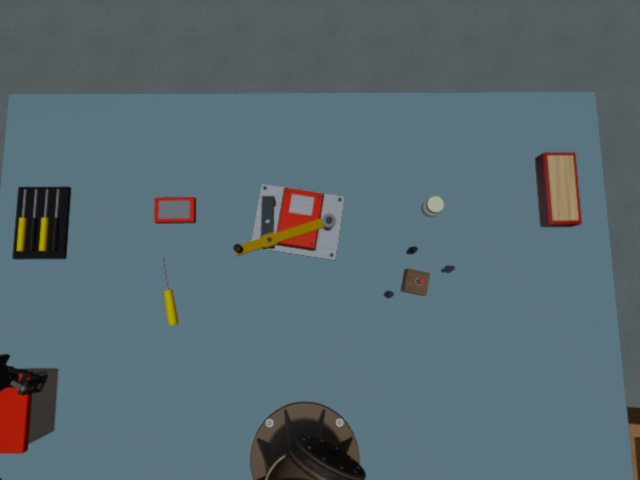

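View pics/scene1.png

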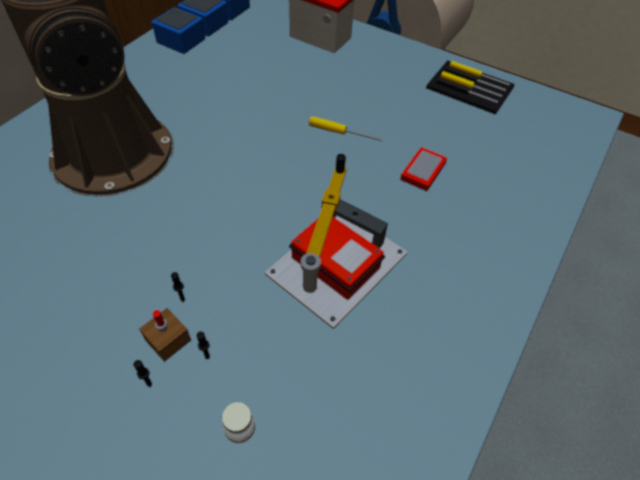

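The top view shows the pivot at (329,221), the bar eye at (269,240), the knob at (238,249), the stand with the red pin at (416,281), and three black look-alikes at (412,250), (448,268) and (388,294). Next I'll measure them.

```bash
python3 - <<'E'
from h import *
for n in ("top","scene"):
    d=np.load(n+"1.npz"); W=d["W"]; im=d["im"]; hsv=cv2.cvtColor(im,cv2.COLOR_RGB2HSV)
    H,S,V=[hsv[...,i].astype(int) for i in range(3)]; x,y,z=[W[...,i] for i in range(3)]
    reg=(x>0.3)&(x<1.0)&(abs(y)<0.6)
    def rep(name,m):
        m=m&reg
        k,l,st,ce=cv2.connectedComponentsWithStats(m.astype(np.uint8))
        for i in range(1,k):
            if st[i,4]>3:
                q=W[l==i]; print(n,name,st[i,4],ce[i].round(1),"med",np.nanmedian(q,0).round(4),"min",np.nanmin(q,0).round(3),"max",np.nanmax(q,0).round(3))
    rep("yellow",(H>18)&(H<34)&(S>150)&(V>90)&(z>.06))
    rep("red",((H<8)|(H>172))&(S>150)&(V>90))
    rep("black",(V<50)&(z>.01))
    rep("stand",(z>0.040)&(z<0.050)&(y<-0.1))
    rep("h>85",(z>0.085))
E
```

```text
top yellow 791 [281.7 235.6] med [0.5682 0.0586 0.0957] min [ 0.523 -0.054  0.074] max [0.61  0.158 0.108]
top yellow 8 [236.8 253.2] med [0.522  0.1682 0.0951] min [0.52  0.163 0.091] max [0.526 0.173 0.11 ]
top red 871 [297.5 209.6] med [0.6318 0.0238 0.0683] min [ 0.584 -0.051  0.056] max [0.7   0.066 0.075]
top red 385 [175.9 210. ] med [0.6475 0.3419 0.0217] min [0.617 0.298 0.015] max [0.687 0.406 0.029]
top red 356 [302.8 240.2] med [ 0.5573 -0.0024  0.068 ] min [ 0.538 -0.037  0.061] max [0.586 0.06  0.076]
top red 18 [421.7 280.4] med [ 0.4522 -0.2984  0.1   ] min [ 0.447 -0.304  0.097] max [ 0.455 -0.291  0.102]
top black 12 [273.5 202.5] med [0.662  0.0784 0.065 ] min [0.651 0.077 0.028] max [0.669 0.079 0.078]
top black 51 [238.1 248.3] med [0.531  0.1594 0.1355] min [0.522 0.152 0.11 ] max [0.539 0.17  0.141]
top black 6 [271.8 246.7] med [0.5439 0.0813 0.0477] min [0.542 0.08  0.045] max [0.547 0.088 0.082]
top black 43 [411.7 249.7] med [ 0.5318 -0.2804  0.0819] min [ 0.526 -0.289  0.024] max [ 0.541 -0.275  0.093]
top black 9 [447.7 268.1] med [ 0.4842 -0.3719  0.0768
[... 3215 characters left out ...]
045] max [ 0.677 -0.353  0.05 ]
scene stand 19 [233.7 431.9] med [ 0.6648 -0.3729  0.0475] min [ 0.648 -0.375  0.042] max [ 0.672 -0.365  0.05 ]
scene h>85 1685 [324.3 217.4] med [0.572  0.0375 0.0956] min [ 0.519 -0.087  0.085] max [0.624 0.178 0.139]
scene h>85 50 [173.8 275.5] med [ 0.4175 -0.2218  0.0893] min [ 0.409 -0.229  0.086] max [ 0.424 -0.215  0.092]
scene h>85 83 [156.5 315. ] med [ 0.4516 -0.3007  0.0985] min [ 0.443 -0.306  0.086] max [ 0.457 -0.292  0.103]
scene h>85 56 [199.6 335.4] med [ 0.5319 -0.2876  0.0893] min [ 0.525 -0.294  0.086] max [ 0.538 -0.281  0.092]
scene h>85 66 [137.1 364. ] med [ 0.4825 -0.3799  0.0895] min [ 0.473 -0.387  0.085] max [ 0.489 -0.373  0.093]
```

```bash
python3 - <<'E'
from h import *
for n in ("top","scene"):
    d=np.load(n+"1.npz"); W=d["W"]; im=d["im"]; hsv=cv2.cvtColor(im,cv2.COLOR_RGB2HSV)
    H,S,V=[hsv[...,i].astype(int) for i in range(3)]; x,y,z=[W[...,i] for i in range(3)]
    reg=(x>0.45)&(x<.75)&(y>-.13)&(y<.2)
    R=lambda m:(cv2.minAreaRect(W[m&reg][:,:2].astype(np.float32)),(m&reg).sum())
    print(n,"base",R((z>.007)&(z<.013)))
    print(n,"redtop",R((z>.062)&(z<.074)&(y<.06)))
    m=reg&(H>18)&(H<34)&(S>150)&(z>.088); q=W[m][:,:2]
    print("barfit",cv2.fitLine(q.astype(np.float32),cv2.DIST_HUBER,0,.001,.001).ravel())
    m=reg&(z>.088)&(S<90)&(y<0); q=W[m]; print("post",len(q),q.min(0),q.max(0),np.median(q,0))
    m=reg&(z>.13); q=W[m]; print("knob",len(q),q.min(0),q.max(0),np.median(q,0))
    m=reg&(z>.07)&(z<.08)&(y>.05)&(V<80); print("lug",R(m))
E
```

```text
top base (((0.6034952402114868, 0.04303480684757233), (0.292481392621994, 0.32582151889801025), 3.8366901874542236), np.int64(1624))
top redtop (((0.6190826892852783, 0.01072501391172409), (0.10516397655010223, 0.14952771365642548), 80.39633178710938), np.int64(1703))
barfit [ 0.31737366 -0.94830054  0.5659273   0.05748857]
post 158 [ 0.58860046 -0.08233998  0.08897421] [ 0.62291669 -0.04867836  0.10817427] [ 0.60550183 -0.0643638   0.09775474]
knob 51 [0.52348968 0.15435228 0.13083502] [0.54111594 0.1723543  0.14077094] [0.53119799 0.16239421 0.13637277]
lug (((0.6148850321769714, 0.09322187304496765), (0.03004927933216095, 0.11764013022184372), 88.80194854736328), np.int64(378))
scene base (((0.618536114692688, 0.014009691774845123), (0.23663124442100525, 0.180573970079422), 80.73236083984375), np.int64(3235))
scene redtop (((0.6146981120109558, -0.00997067242860794), (0.14417259395122528, 0.15104742348194122), 81.1832504272461), np.int64(2842))
barfit [ 0.30721998 -0.9516385   0.5672698   0.05191349]
post 308 [ 0.58703195 -0.08653041  0.08800914] [ 0.62334519 -0.04701618  0.10475398] [ 0.60716846 -0.07080603  0.09705394]
knob 68 [0.52241471 0.14945243 0.13007412] [0.54038071 0.17030818 0.13894683] [0.53157941 0.15789749 0.13572556]
lug (((0.6186580657958984, 0.09176528453826904), (0.034729551523923874, 0.1112532764673233), 88.0070571899414), np.int64(716))
```

```bash
cat >> h.py <<'E'
from scipy.spatial.transform import Rotation as Ro
import json
P=np.array([0.606,-0.0675]); YM=np.pi/2-0.164
def plan(tgts,N=None,s=None):
    """tgts: list of (x,y,z,yaw) tool-down; prints rows from present pose"""
    s=s or read_state(); R0=Ro.from_euler('xyz',s["orientation"]); rot=[];tr=[]
    for x,y,z,yw in tgts:
        R=Ro.from_euler('xyz',[np.pi,0,yw]); 
        rot.append((R0.inv()*R).as_rotvec(degrees=True).round(1).tolist())
        tr.append(R0.inv().apply(np.array([x,y,z])-s["tcp_pos"]).round(4).tolist())
    print(json.dumps({"rotation":rot,"translation":tr}))
def knob(a,r=.24,z=None):
    f=YM+a; p=P+r*np.array([np.cos(f),np.sin(f)]); return (p[0],p[1],z,f)
def st():
    s=read_state(); print({k:np.round(s[k],4).tolist() for k in ("t","tcp_pos","orientation","force","width")})
E
python3 -c "
from h import *
plan([knob(.481,z=.22)])"
```

```text
{"rotation": [[-0.1, 0.0, 48.0]], "translation": [[-0.4208, -0.2878, 0.011]]}
```

Request:
{"fn": "carry_out", "kwargs": {"rotation": [[0, 0, 5], [0, 0, 10], [0, 0, 15], [0, 0, 20], [0, 0, 25], [0, 0, 30], [0, 0, 36], [0, 0, 42], [0, 0, 48], [0, 0, 48]], "translation": [[-0.045, -0.03, 0.001], [-0.09, -0.062, 0.002], [-0.135, -0.093, 0.003], [-0.18, -0.124, 0.004], [-0.225, -0.155, 0.005], [-0.27, -0.186, 0.006], [-0.315, -0.217, 0.007], [-0.36, -0.248, 0.009], [-0.4208, -0.2878, 0.011], [-0.4208, -0.2878, 0.011]], "fingers": [0.2, 0.2, 0.2, 0.2, 0.2, 0.2, 0.2, 0.2, 0.2, 0.2]}}

```text
t: 1.35
tcp_pos: [0.5327, 0.1574, 0.2197]
orientation: [-3.141, 0.001, 1.882]
force: [-0.3, -0.1, -0.8]
width: 0.401
```

```bash
python3 -c "
from h import *
st()
c=read_camera('wrist'); save(c,'w1.png'); np.savez('w1.npz',W=pts(c),im=c['image'])
plan([knob(.481,z=.104)])"
```

```text
{'t': 1.35, 'tcp_pos': [0.5327, 0.1574, 0.2197], 'orientation': [-3.1406, 0.0013, 1.882], 'force': [-0.2563, -0.0897, -0.8131], 'width': 0.4013}
{"rotation": [[-0.1, 0.1, -0.2]], "translation": [[0.003, -0.0003, 0.1157]]}
```

View pics/w1.png

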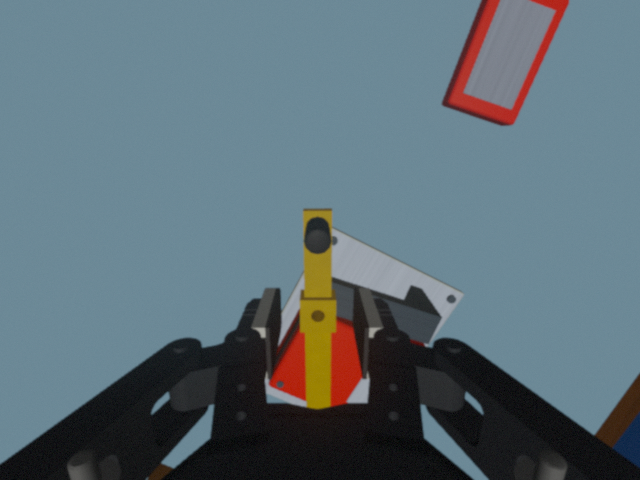

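The wrist view has the knob at (317,238) centred between the fingers, the eye at (318,316), and the lug to the right. I'll refine the eye and knob positions from this view.

```bash
cat >> h.py <<'E'
def ray(c,u,v,z):
    R=cv2.Rodrigues(np.array(c["rvec"],float))[0]; t=np.array(c["tvec"],float).ravel()
    o=-R.T@t; d=R.T@np.array([(u-c["cx"])/c["fx"],(v-c["cy"])/c["fy"],1]); return o+d*(z-o[2])/d[2]
E
python3 -c "
from h import *
d=np.load('w1.npz'); W=d['W']; im=d['im']
g=im.sum(2).astype(int)
m=g[306:328,306:331]<200; v,u=np.nonzero(m); u=u.mean()+306; v=v.mean()+306; print(m.sum(),u,v)
c=read_camera('wrist'); e=ray(c,u,v,.101); print('eye',e, 'range eye', W[300:304,312:325].reshape(-1,3).mean(0))
k=(W[...,2]>.132)&(W[...,2]<.142); vv,uu=np.nonzero(k); print('knob',k.sum(),W[k].mean(0),ray(c,uu.mean(),vv.mean(),.137))
L=(W[...,2]>.07)&(W[...,2]<.08)&(g<250)&(W[...,0]>.5)&(W[...,0]<.75)
print('lug',cv2.minAreaRect(W[L][:,:2].astype(np.float32)))
"
```

```text
87 317.48275862068965 315.64367816091954
eye [0.55560677 0.08778711 0.101     ] range eye [0.5519232  0.10073509 0.10152774]
knob 577 [0.53078018 0.16386578 0.13688504] [0.53039976 0.16452026 0.137     ]
lug ((0.6096603274345398, 0.04272814095020294), (0.13808488845825195, 0.1249939501285553), 87.853759765625)
```

Request:
{"fn": "carry_out", "kwargs": {"rotation": [[0, 0, 0], [0, 0, 0], [0, 0, 0], [0, 0, 0], [0, 0, 0]], "translation": [[0.003, 0, 0.03], [0.003, 0, 0.06], [0.003, 0, 0.09], [0.003, 0, 0.116], [0.003, 0, 0.116]], "fingers": [0.2, 0.2, 0.2, 0.2, 0.2]}}

```text
t: 2.08
tcp_pos: [0.5284, 0.1631, 0.1022]
orientation: [-3.136, 0.0, 1.887]
force: [0.3, -0.0, 0.1]
width: 0.399
```

```bash
sed -i 's/P=np.array(\[0.606,-0.0675\])/P=np.array([0.606,-0.0655])/' h.py; python3 -c "
from h import *
plan([knob(a,z=.104) for a in np.linspace(.46,.30,10)])"
```

```text
{"rotation": [[-0.3, 0.0, 1.2], [-0.3, 0.0, 2.2], [-0.3, 0.0, 3.2], [-0.3, 0.0, 4.2], [-0.3, 0.0, 5.3], [-0.3, 0.0, 6.3], [-0.3, 0.0, 7.3], [-0.3, 0.0, 8.3], [-0.3, 0.0, 9.3], [-0.3, 0.0, 10.3]], "translation": [[-0.0014, 0.0075, -0.0018], [-0.0016, 0.0117, -0.0018], [-0.0018, 0.016, -0.0018], [-0.002, 0.0203, -0.0019], [-0.0024, 0.0245, -0.0019], [-0.0028, 0.0288, -0.0019], [-0.0033, 0.033, -0.0019], [-0.0039, 0.0372, -0.002], [-0.0046, 0.0414, -0.002], [-0.0053, 0.0456, -0.002]]}
```

Request:
{"fn": "carry_out", "kwargs": {"rotation": [[0, 0, 1.2], [0, 0, 2.2], [0, 0, 3.2], [0, 0, 4.2], [0, 0, 5.3], [0, 0, 6.3], [0, 0, 7.3], [0, 0, 8.3], [0, 0, 9.3], [0, 0, 10.3]], "translation": [[-0.0014, 0.006, -0.0018], [-0.0016, 0.0115, -0.0018], [-0.0018, 0.016, -0.0018], [-0.002, 0.0203, -0.0019], [-0.0024, 0.0245, -0.0019], [-0.0028, 0.0288, -0.0019], [-0.0033, 0.033, -0.0019], [-0.0039, 0.0372, -0.002], [-0.0046, 0.0414, -0.002], [-0.0053, 0.0456, -0.002]], "fingers": [0.2, 0.2, 0.2, 0.2, 0.2, 0.2, 0.2, 0.2, 0.2, 0.2]}}

```text
t: 3.32
tcp_pos: [0.5737, 0.1723, 0.104]
orientation: [-3.137, 0.001, 1.706]
force: [-0.6, 0.0, -0.5]
width: 0.399
```

```bash
python3 -c "
from h import *
st()
plan([knob(a,z=.104) for a in np.linspace(.286,.16,9)])"
```

```text
{'t': 3.325, 'tcp_pos': [0.5737, 0.1723, 0.104], 'orientation': [-3.1366, 0.0012, 1.7065], 'force': [-0.5958, 0.0413, -0.4672], 'width': 0.3992}
{"rotation": [[-0.3, 0.1, 0.8], [-0.3, 0.1, 1.7], [-0.3, 0.1, 2.6], [-0.3, 0.1, 3.5], [-0.3, 0.1, 4.4], [-0.3, 0.1, 5.3], [-0.3, 0.1, 6.2], [-0.3, 0.1, 7.1], [-0.3, 0.1, 8.0]], "translation": [[-0.0, 0.0031, -0.0], [-0.0001, 0.0069, -0.0], [-0.0002, 0.0107, -0.0], [-0.0004, 0.0145, -0.0001], [-0.0007, 0.0182, -0.0001], [-0.001, 0.022, -0.0001], [-0.0014, 0.0258, -0.0001], [-0.0018, 0.0295, -0.0001], [-0.0023, 0.0333, -0.0002]]}
```

Request:
{"fn": "carry_out", "kwargs": {"rotation": [[0, 0, 0.8], [0, 0, 1.7], [0, 0, 2.6], [0, 0, 3.5], [0, 0, 4.4], [0, 0, 5.3], [0, 0, 6.2], [0, 0, 7.1], [0, 0, 8], [0, 0, 8]], "translation": [[0, 0.0031, 0], [-0.0001, 0.0069, 0], [-0.0002, 0.0107, 0], [-0.0004, 0.0145, 0], [-0.0007, 0.0182, 0], [-0.001, 0.022, 0], [-0.0014, 0.0258, 0], [-0.0018, 0.0295, 0], [-0.0023, 0.0333, 0], [-0.0023, 0.0333, 0]], "fingers": [0.2, 0.2, 0.2, 0.2, 0.2, 0.2, 0.2, 0.2, 0.2, 0.2]}}

```text
t: 4.58
tcp_pos: [0.6073, 0.1745, 0.1038]
orientation: [-3.137, 0.002, 1.566]
force: [0.7, -0.2, 0.4]
width: 0.398
```

```bash
python3 -c "
from h import *
st()
c=read_camera('top'); W=pts(c); x,y,z=[W[...,i] for i in range(3)]; save(c,'t2.png')
c=read_camera('scene'); W2=pts(c); save(c,'s2.png')
for W in (W,W2):
  hs=cv2.cvtColor(c['image'],cv2.COLOR_RGB2HSV)
  x,y,z=[W[...,i] for i in range(3)]
  m=(z>.085)&(z<.107)&(y>-.03)&(y<.12)&(x>.5)&(x<.75); q=W[m][:,:2].astype(np.float32)
  l=cv2.fitLine(q,cv2.DIST_HUBER,0,.001,.001).ravel(); print(l, np.arctan2(abs(l[1]),l[0]*np.sign(l[1]))-YM)
"
```

```text
{'t': 4.575, 'tcp_pos': [0.6073, 0.1745, 0.1038], 'orientation': [-3.1371, 0.0018, 1.5664], 'force': [0.6974, -0.213, 0.3655], 'width': 0.3982}
[ 0.02670908 -0.99964327  0.60343075  0.04761747] 0.19071221
[ 0.02015831 -0.9997968   0.6038755   0.04526009] 0.18415964
```

```bash
python3 -c "
from h import *
plan([(.607,.1745,.2,1.566),(.451,-.299,.2,2.635)])"
```

```text
{"rotation": [[-0.3, 0.1, 0.1], [-0.3, -0.1, -61.2]], "translation": [[-0.0002, -0.0004, -0.0962], [-0.4743, -0.1546, -0.0946]]}
```

Request:
{"fn": "carry_out", "kwargs": {"rotation": [[0, 0, 0], [0, 0, 0], [0, 0, -5], [0, 0, -14], [0, 0, -23], [0, 0, -32], [0, 0, -41], [0, 0, -50], [0, 0, -58], [-0.3, 0, -61]], "translation": [[0, 0, -0.05], [0, 0, -0.096], [-0.055, -0.018, -0.096], [-0.11, -0.036, -0.096], [-0.165, -0.054, -0.096], [-0.22, -0.072, -0.096], [-0.275, -0.09, -0.096], [-0.33, -0.108, -0.096], [-0.385, -0.126, -0.096], [-0.44, -0.144, -0.095]], "fingers": [0.2, 0.2, 0.2, 0.2, 0.2, 0.2, 0.2, 0.2, 0.2, 0.2]}}

```text
t: 5.92
tcp_pos: [0.4609, -0.2664, 0.2005]
orientation: [3.141, -0.0, 2.635]
force: [0.8, -0.0, 0.1]
width: 0.399
```

```bash
python3 -c "
from h import *
st()
c=read_camera('wrist'); save(c,'w2.png'); W=pts(c); im=c['image']
h=cv2.cvtColor(im,cv2.COLOR_RGB2HSV).astype(int)
m=((h[...,0]<8)|(h[...,0]>172))&(h[...,1]>120)&(W[...,2]>.09)&(W[...,2]<.11)&(W[...,0]<.52)
v,u=np.nonzero(m); print(m.sum(),u.mean(),v.mean(),np.median(W[m],0),ray(c,u.mean(),v.mean(),.1))
plan([(.451,-.299,.2,2.635)])"
```

```text
{'t': 5.925, 'tcp_pos': [0.4609, -0.2664, 0.2005], 'orientation': [3.1413, -0.0002, 2.6351], 'force': [0.7715, -0.0236, 0.0781], 'width': 0.3994}
291 274.44329896907215 246.24398625429552 [ 0.44829558 -0.29638242  0.10012083] [ 0.4482    -0.2964373  0.1      ]
{"rotation": [[-0.1, 0.1, 0.0]], "translation": [[-0.0059, -0.0275, 0.0006]]}
```

View pics/w2.png

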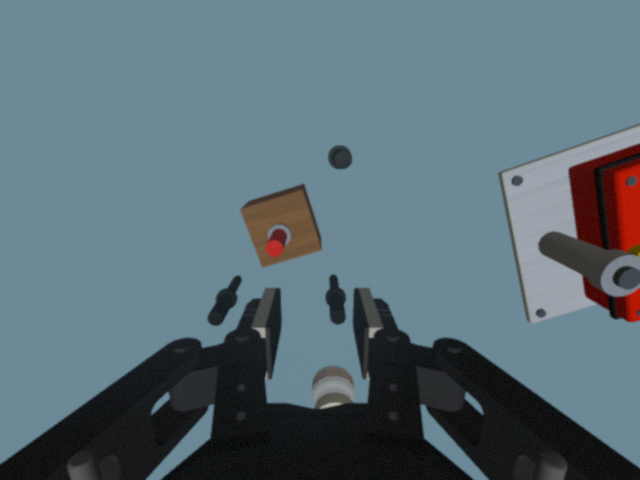

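Request:
{"fn": "carry_out", "kwargs": {"rotation": [[0, 0, 0], [0, 0, 0], [0, 0, 0], [0, 0, 0], [0, 0, 0], [0, 0, 0]], "translation": [[-0.0045, -0.0265, 0], [-0.0045, -0.0265, 0.03], [-0.0045, -0.0265, 0.07], [-0.0045, -0.0265, 0.1], [-0.0045, -0.0265, 0.131], [-0.0045, -0.0265, 0.131]], "fingers": [0.2, 0.2, 0.2, 0.2, 0.2, 0.2]}}

```text
t: 6.72
tcp_pos: [0.4491, -0.2967, 0.068]
orientation: [-3.141, -0.003, 2.636]
force: [0.4, -0.1, 0.7]
width: 0.405
```

```bash
python3 -c "
from h import *
st()
plan([(.449,-.297,.068,2.635)])
c=read_camera('wrist'); save(c,'w3.png')"
```

```text
{'t': 6.725, 'tcp_pos': [0.4491, -0.2967, 0.068], 'orientation': [-3.1406, -0.003, 2.6355], 'force': [0.3913, -0.1379, 0.7391], 'width': 0.4048}
{"rotation": [[-0.1, -0.2, 0.0]], "translation": [[-0.0001, -0.0003, -0.0]]}
```

View pics/w3.png

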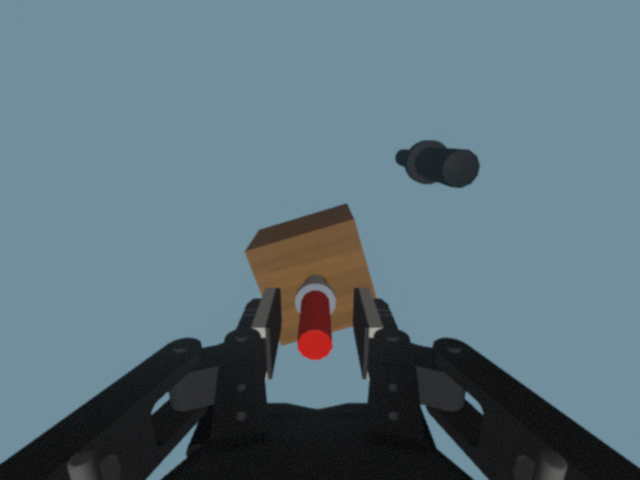

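The red pin's head is at (315,345), between the pads, so I'll close on it and lift.

Request:
{"fn": "carry_out", "kwargs": {"rotation": [[0, 0, 0], [0, 0, 0], [0, 0, 0], [0, 0, 0], [0, 0, 0], [0, 0, 0], [0, 0, 0], [0, 0, 0], [0, 0, 0], [0, 0, 0]], "translation": [[0, 0, 0], [0, 0, 0], [0, 0, 0], [0, 0, 0], [0, 0, -0.01], [0, 0, -0.03], [0, 0, -0.06], [0, 0, -0.1], [0, 0, -0.132], [0, 0, -0.132]], "fingers": [1, 1, 1, 1, 1, 1, 1, 1, 1, 1], "squeeze": 40}}

```text
t: 8.02
tcp_pos: [0.4512, -0.298, 0.2044]
orientation: [-3.14, 0.004, 2.636]
force: [-0.0, 0.2, -1.0]
width: 0.151
```

```bash
python3 -c "
from h import *
st()
c=read_camera('wrist'); save(c,'w4.png')
import h
f=YM+.188
plan([(.603,.094,.2,f)])"
```

```text
{'t': 8.025, 'tcp_pos': [0.4512, -0.298, 0.2044], 'orientation': [-3.1397, 0.004, 2.6356], 'force': [-0.008, 0.2296, -0.9934], 'width': 0.1508}
{"rotation": [[-0.0, 0.1, 59.6]], "translation": [[0.0564, 0.4164, 0.0021]]}
```

View pics/w4.png

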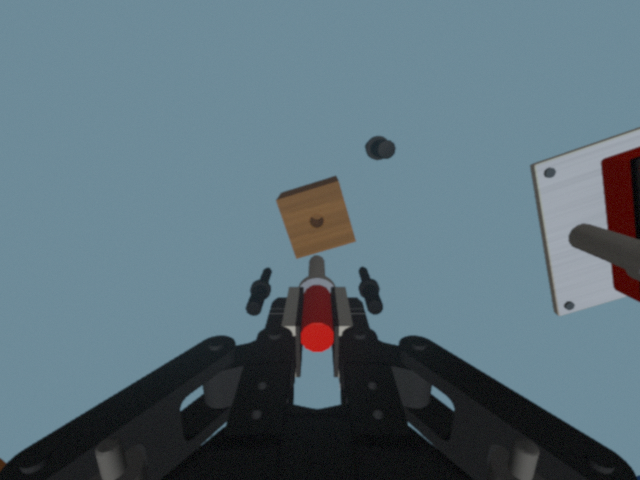

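Request:
{"fn": "carry_out", "kwargs": {"rotation": [[0, 0, 6], [0, 0, 13], [0, 0, 20], [0, 0, 28], [0, 0, 36], [0, 0, 44], [0, 0, 52], [0, 0, 59.6], [0, 0, 59.6], [0, 0, 59.6]], "translation": [[0.004, 0.03, 0], [0.011, 0.08, 0], [0.018, 0.13, 0], [0.025, 0.185, 0], [0.033, 0.24, 0], [0.041, 0.295, 0], [0.049, 0.35, 0], [0.0555, 0.4, 0], [0.0565, 0.4165, 0.002], [0.0565, 0.4165, 0.002]], "fingers": [1, 1, 1, 1, 1, 1, 1, 1, 1, 1]}}

```text
t: 9.32
tcp_pos: [0.6024, 0.0948, 0.199]
orientation: [-3.141, 0.003, 1.599]
force: [-0.5, -1.1, -0.6]
width: 0.146
```

```bash
python3 -c "
from h import *
st()
c=read_camera('wrist'); save(c,'w5.png'); np.savez('w5.npz',W=pts(c),im=c['image'],**{k:c[k] for k in('fx','fy','cx','cy','rvec','tvec')})
R=cv2.Rodrigues(np.array(c['rvec'],float))[0]; s=read_state()
W=pts(c); h=cv2.cvtColor(c['image'],cv2.COLOR_RGB2HSV).astype(int)
m=((h[...,0]<8)|(h[...,0]>172))&(h[...,1]>120)&(W[...,2]>.17)
v,u=np.nonzero(m); top=m&(W[...,2]>np.nanmax(W[m][:,2])-.004); vv,uu=np.nonzero(top); print('head',top.sum(),W[top].mean(0),uu.mean(),vv.mean(),ray(c,uu.mean(),vv.mean(),W[top].mean(0)[2]))
print('down', R[:,2])
"
python3 - <<'E'
import cv2
im=cv2.imread('pics/w5.png')[180:400,220:420]
cv2.imwrite('pics/w5c.png',cv2.resize(im,None,fx=2.7,fy=2.7,interpolation=cv2.INTER_CUBIC))
E
```

```text
{'t': 9.325, 'tcp_pos': [0.6024, 0.0948, 0.199], 'orientation': [-3.1406, 0.0026, 1.5986], 'force': [-0.5304, -1.1115, -0.5962], 'width': 0.1458}
head 7 [0.61384591 0.11249028 0.29182702] 373.85714285714283 449.85714285714283 [0.61354111 0.11253045 0.29182702]
down [-0.00280566  0.29672763 -0.95495803]
```

View pics/w5c.png

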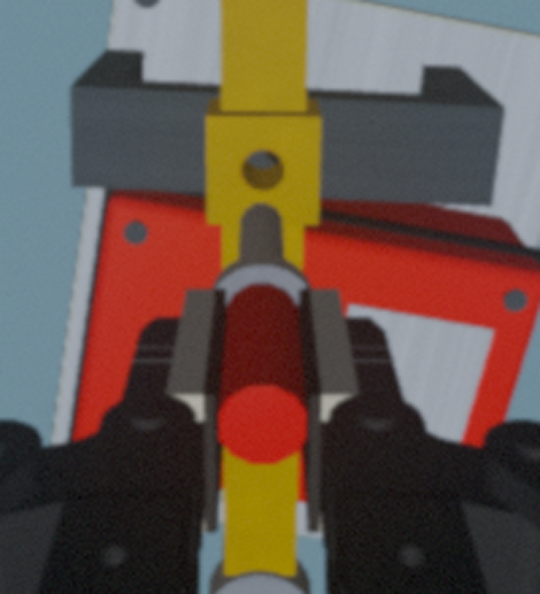

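The eye is at (317,243) full-frame, the pin's foot at about (317,257) and its head at (317,337). All lie on the bar's centreline.

```bash
python3 -c "
from h import *
c=np.load('w5.npz'); im=c['im']; W=c['W']
print('eye',ray(c,317.4,243,.101)); print('foot',ray(c,317,257.5,.141)); 
h=cv2.cvtColor(im,cv2.COLOR_RGB2HSV).astype(int)
print('headtop',ray(c,317,336.7,.231), W[330:340,312:322].reshape(-1,3).mean(0))
m=(h[...,0]>18)&(h[...,0]<34)&(h[...,1]>120)&(W[...,2]>.085)&(W[...,2]<.106)
b=m&(W[...,2]>.098); v,u=np.nonzero(b); print('boss',b.sum(),cv2.minAreaRect(W[b][:,:2].astype(np.float32)))
"
```

```text
eye [0.60275639 0.09462746 0.101     ]
foot [0.60246202 0.09745023 0.141     ]
headtop [0.60264242 0.09787487 0.231     ] [nan nan nan]
boss 1463 ((0.6022913455963135, 0.09489444643259048), (0.03174866735935211, 0.032348502427339554), 0.573919951915741)
```

Request:
{"fn": "carry_out", "kwargs": {"rotation": [[0, 0, 0], [0, 0, 0], [0, 0, 0], [0, 0, 0]], "translation": [[-0.0025, 0.0003, 0.008], [-0.0025, 0.0003, 0.02], [-0.0025, 0.0003, 0.033], [-0.0025, 0.0003, 0.033]], "fingers": [1, 1, 1, 1]}}

```text
t: 9.88
tcp_pos: [0.6016, 0.0908, 0.1648]
orientation: [-3.138, 0.003, 1.597]
force: [0.1, 0.0, -0.5]
width: 0.149
```

```bash
python3 -c "
from h import *
st()
c=read_camera('wrist'); save(c,'w6.png'); np.savez('w6.npz',W=pts(c),im=c['image'],**{k:c[k] for k in('fx','fy','cx','cy','rvec','tvec')})
im=cv2.imread('pics/w6.png')[200:300,267:367]
cv2.imwrite('pics/w6c.png',cv2.resize(im,None,fx=5,fy=5,interpolation=cv2.INTER_CUBIC))
"
```

```text
{'t': 9.875, 'tcp_pos': [0.6016, 0.0908, 0.1648], 'orientation': [-3.1382, 0.0029, 1.5971], 'force': [0.0741, 0.0264, -0.5439], 'width': 0.149}
```

View pics/w6c.png

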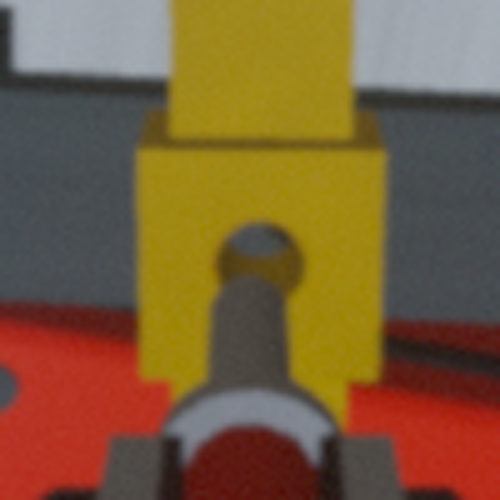

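```bash
python3 -c "
from h import *
c=np.load('w6.npz')
print('eye',ray(c,319.1,252.5,.101)); print('foot',ray(c,316.8,258.8,.107)) 
print('px',ray(c,320.1,252.4,.101)-ray(c,319.1,252.4,.101), 'z sens',ray(c,316.8,258.8,.109)-ray(c,316.8,258.8,.107))
"
```

```text
eye [0.60280717 0.09492704 0.101     ]
foot [0.60137889 0.09268457 0.107     ]
px [6.58165571e-04 1.76006419e-05 0.00000000e+00] z sens [-8.15091774e-06  7.37474011e-04  2.00000000e-03]
```

Request:
{"fn": "carry_out", "kwargs": {"rotation": [[0, 0, 0], [0, 0, 0], [0, 0, 0], [0, 0, 0], [0, 0, 0], [0, 0, 0]], "translation": [[0.002, 0.0014, 0], [0.002, 0.0014, 0.003], [0.002, 0.0014, 0.006], [0.002, 0.0014, 0.009], [0.002, 0.0014, 0.012], [0.002, 0.0014, 0.012]], "fingers": [1, 1, 1, 1, 1, 1]}}

```text
t: 10.68
tcp_pos: [0.6032, 0.093, 0.1532]
orientation: [-3.139, 0.003, 1.597]
force: [0.4, -0.6, -0.3]
width: 0.149
```

```bash
python3 -c "
from h import *
st()
c=read_camera('wrist'); save(c,'w7.png'); np.savez('w7.npz',W=pts(c),im=c['image'],**{k:c[k] for k in('fx','fy','cx','cy','rvec','tvec')})
im=cv2.imread('pics/w7.png')[200:300,267:367]
cv2.imwrite('pics/w7c.png',cv2.resize(im,None,fx=5,fy=5,interpolation=cv2.INTER_CUBIC))
"
```

```text
{'t': 10.675, 'tcp_pos': [0.6032, 0.093, 0.1532], 'orientation': [-3.1387, 0.0029, 1.5972], 'force': [0.4382, -0.6208, -0.2574], 'width': 0.1487}
```

View pics/w7c.png

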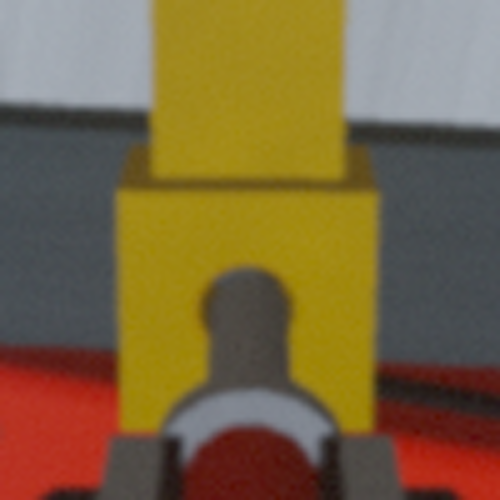

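Request:
{"fn": "carry_out", "kwargs": {"rotation": [[0, 0, 0], [0, 0, 0], [0, 0, 0], [0, 0, 0], [0, 0, 0]], "translation": [[0, 0, 0.002], [0, 0, 0.004], [0, 0, 0.006], [0, 0, 0.008], [0, 0, 0.008]], "fingers": [1, 1, 1, 1, 1]}}

```text
t: 11.35
tcp_pos: [0.6032, 0.093, 0.1452]
orientation: [-3.139, 0.003, 1.597]
force: [-0.1, -0.8, -0.9]
width: 0.148
```

No contact force, so the pin is sliding freely. I'll carry on towards the lug in small steps.

Request:
{"fn": "carry_out", "kwargs": {"rotation": [[0, 0, 0], [0, 0, 0], [0, 0, 0], [0, 0, 0], [0, 0, 0]], "translation": [[0, 0, 0.002], [0, 0, 0.004], [0, 0, 0.006], [0, 0, 0.008], [0, 0, 0.008]], "fingers": [1, 1, 1, 1, 1]}}

```text
t: 11.98
tcp_pos: [0.603, 0.0929, 0.137]
orientation: [-3.138, 0.003, 1.597]
force: [0.2, -1.0, -0.6]
width: 0.149
```

Request:
{"fn": "carry_out", "kwargs": {"rotation": [[0, 0, 0], [0, 0, 0], [0, 0, 0], [0, 0, 0], [0, 0, 0], [0, 0, 0], [0, 0, 0]], "translation": [[0, 0, 0.001], [0, 0, 0.002], [0, 0, 0.002], [0, 0, 0.002], [0, 0, 0.002], [0, 0, 0.002], [0, 0, 0.002]], "fingers": [1, 1, 1, 0.7, 0.5, 0.2, 0.2]}}

```text
t: 12.85
tcp_pos: [0.603, 0.0929, 0.1349]
orientation: [-3.138, 0.003, 1.597]
force: [0.5, -0.0, -0.2]
width: 0.396
```

Request:
{"fn": "carry_out", "kwargs": {"rotation": [[0, 0, 0], [0, 0, 0], [0, 0, 0], [0, 0, 0]], "translation": [[0, 0, -0.02], [0, 0, -0.05], [0, 0, -0.08], [0, 0, -0.08]], "fingers": [0.2, 0.2, 0.2, 0.2]}}

```text
t: 13.35
tcp_pos: [0.6046, 0.0933, 0.217]
orientation: [3.141, 0.003, 1.597]
force: [0.6, 0.3, -0.1]
width: 0.4
```

```bash
cat >> h.py <<'E'
def pinhead():
    for n in ("top","scene"):
        c=read_camera(n); W=pts(c); h=cv2.cvtColor(c["image"],cv2.COLOR_RGB2HSV).astype(int)
        m=((h[...,0]<8)|(h[...,0]>172))&(h[...,1]>120)&(h[...,2]>60)&(W[...,2]>.108)&(W[...,2]<.18)&(W[...,0]>.55)&(W[...,0]<.72)&(W[...,1]>.0)&(W[...,1]<.2)
        if m.sum(): q=W[m]; print(n,"red",m.sum(),"med",np.median(q,0).round(4),"zmax",q[:,2].max().round(4))
        else: print(n,"no red")
        k=(h[...,2]<60)&(W[...,2]>.12)&(W[...,2]<.145)&(W[...,1]>.12)&(W[...,1]<.2)&(W[...,0]>.5)&(W[...,0]<.75)
        if k.sum(): print(n,"knob",k.sum(),np.median(W[k],0).round(4))
    return c
E
python3 -c "
from h import *
st(); c=pinhead(); save(c,'s3.png')
plan([knob(.188,z=.215)])
im=cv2.imread('pics/s3.png')[120:320,240:440]
cv2.imwrite('pics/s3c.png',cv2.resize(im,None,fx=2.5,fy=2.5,interpolation=cv2.INTER_CUBIC))"
```

```text
{'t': 13.35, 'tcp_pos': [0.6046, 0.0933, 0.217], 'orientation': [3.1412, 0.0026, 1.5973], 'force': [0.5686, 0.3241, -0.1432], 'width': 0.4005}
top no red
top knob 44 [0.5999 0.1721 0.1369]
scene red 92 med [0.6057 0.0887 0.1573] zmax 0.1686
scene knob 84 [0.6026 0.1669 0.1325]
{"rotation": [[-0.2, 0.2, 0.1]], "translation": [[0.0813, -0.0007, -0.0006]]}
```

View pics/s3c.png

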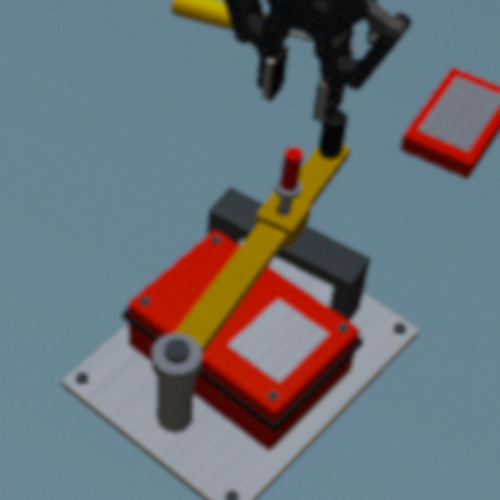

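Request:
{"fn": "carry_out", "kwargs": {"rotation": [[0, 0, 0], [0, 0, 0], [0, 0, 0], [0, 0, 0], [0, 0, 0], [0, 0, 0], [0, 0, 0]], "translation": [[0.04, 0, 0], [0.081, 0, 0], [0.081, -0.001, 0.03], [0.081, -0.001, 0.06], [0.081, -0.001, 0.09], [0.081, -0.001, 0.112], [0.081, -0.001, 0.112]], "fingers": [0.2, 0.2, 0.2, 0.2, 0.2, 0.2, 0.2]}}

```text
t: 14.32
tcp_pos: [0.5977, 0.1733, 0.0998]
orientation: [-3.133, 0.004, 1.597]
force: [0.9, -0.2, 0.1]
width: 0.396
```

```bash
python3 -c "
from h import *
st(); pinhead()
plan([knob(a,z=.104) for a in np.linspace(.17,.09,10)])"
```

```text
{'t': 14.325, 'tcp_pos': [0.5977, 0.1733, 0.0998], 'orientation': [-3.1334, 0.0039, 1.5972], 'force': [0.874, -0.2305, 0.1147], 'width': 0.396}
top red 33 med [0.6035 0.0935 0.164 ] zmax 0.1729
scene red 91 med [0.6057 0.0884 0.1581] zmax 0.1683
scene knob 223 [0.6025 0.1654 0.1316]
{"rotation": [[-0.2, 0.2, 1.2], [-0.2, 0.2, 1.7], [-0.2, 0.2, 2.2], [-0.2, 0.2, 2.7], [-0.2, 0.2, 3.2], [-0.2, 0.2, 3.7], [-0.2, 0.2, 4.2], [-0.2, 0.2, 4.7], [-0.2, 0.2, 5.2], [-0.2, 0.2, 5.8]], "translation": [[0.0007, 0.0052, -0.0018], [0.0006, 0.0073, -0.0018], [0.0005, 0.0094, -0.0018], [0.0004, 0.0116, -0.0018], [0.0003, 0.0137, -0.0018], [0.0002, 0.0158, -0.0018], [0.0, 0.0179, -0.0018], [-0.0001, 0.0201, -0.0018], [-0.0003, 0.0222, -0.0019], [-0.0005, 0.0243, -0.0019]]}
```

Request:
{"fn": "carry_out", "kwargs": {"rotation": [[0, 0, 1.2], [0, 0, 1.7], [0, 0, 2.2], [0, 0, 2.7], [0, 0, 3.2], [0, 0, 3.7], [0, 0, 4.2], [0, 0, 4.7], [0, 0, 5.2], [0, 0, 5.8]], "translation": [[0.0007, 0.0045, -0.004], [0.0006, 0.0073, -0.005], [0.0005, 0.0094, -0.005], [0.0004, 0.0116, -0.005], [0.0003, 0.0137, -0.005], [0.0002, 0.0158, -0.005], [0, 0.0179, -0.005], [-0.0001, 0.02, -0.005], [-0.0003, 0.022, -0.005], [-0.0005, 0.0243, -0.005]], "fingers": [0.2, 0.2, 0.2, 0.2, 0.2, 0.2, 0.2, 0.2, 0.2, 0.2]}}

```text
t: 15.68
tcp_pos: [0.6229, 0.1738, 0.107]
orientation: [-3.136, 0.004, 1.495]
force: [-11.3, 0.2, 6.7]
width: 0.395
```

```bash
python3 -c "
from h import *
st(); pinhead()
plan([knob(a,z=.104) for a in np.linspace(.086,.03,8)])"
```

```text
{'t': 15.675, 'tcp_pos': [0.6229, 0.1738, 0.107], 'orientation': [-3.1357, 0.0039, 1.4952], 'force': [-11.3089, 0.1805, 6.7242], 'width': 0.3954}
top red 27 med [0.6119 0.0936 0.1418] zmax 0.1467
scene red 79 med [0.6141 0.0886 0.1344] zmax 0.1758
scene knob 226 [0.6158 0.1655 0.134 ]
{"rotation": [[-0.4, 0.2, 0.1], [-0.4, 0.2, 0.6], [-0.4, 0.2, 1.1], [-0.4, 0.2, 1.5], [-0.4, 0.2, 2.0], [-0.4, 0.2, 2.4], [-0.4, 0.2, 2.9], [-0.4, 0.2, 3.3]], "translation": [[0.0002, 0.002, 0.003], [0.0001, 0.004, 0.003], [0.0001, 0.0059, 0.0029], [0.0001, 0.0078, 0.0029], [0.0, 0.0097, 0.0029], [-0.0001, 0.0116, 0.0029], [-0.0001, 0.0136, 0.0029], [-0.0002, 0.0155, 0.0029]]}
```

The pin has dropped: its top is at about 0.142, and the bar is locked with 11 N built up. I'll back off to relieve it.

Request:
{"fn": "carry_out", "kwargs": {"rotation": [[0, 0, 0], [0, 0, 0], [0, 0, 0]], "translation": [[0, -0.004, 0], [0, -0.008, 0], [0, -0.008, 0]], "fingers": [0.2, 0.2, 0.2]}}

```text
t: 16.15
tcp_pos: [0.6145, 0.1744, 0.1071]
orientation: [-3.135, 0.004, 1.495]
force: [0.5, -0.5, -0.3]
width: 0.404
```

Request:
{"fn": "carry_out", "kwargs": {"rotation": [[0, 0, 0], [0, 0, 0], [0, 0, 0], [0, 0, 0], [0, 0, 0]], "translation": [[0, 0, -0.01], [0, 0, -0.05], [0, 0, -0.1], [-0.04, 0, -0.12], [-0.04, 0, -0.12]], "fingers": [0.2, 0.2, 0.2, 0.2, 0.2]}}

```text
t: 16.77
tcp_pos: [0.6133, 0.1333, 0.2301]
orientation: [-3.139, 0.003, 1.494]
force: [-0.5, -0.6, -0.7]
width: 0.401
```

```bash
python3 -c "
from h import *
st(); c=pinhead(); save(c,'s4.png')
c=read_camera('wrist'); save(c,'w8.png'); W=pts(c); h=cv2.cvtColor(c['image'],cv2.COLOR_RGB2HSV).astype(int)
m=((h[...,0]<8)|(h[...,0]>172))&(h[...,1]>120)&(W[...,2]>.11)&(W[...,2]<.18)
q=W[m]; print(len(q),np.percentile(q[:,2],[50,90,95,99]),q[q[:,2]>np.percentile(q[:,2],50)].mean(0))
a=cv2.imread('pics/s4.png')[150:280,270:400]; b=cv2.imread('pics/w8.png')[120:360,200:440]
cv2.imwrite('pics/f.png',np.hstack([cv2.resize(a,(400,400),interpolation=2),cv2.resize(b,(400,400),interpolation=2)]))"
```

```text
{'t': 16.775, 'tcp_pos': [0.6133, 0.1333, 0.2301], 'orientation': [-3.1392, 0.0034, 1.4936], 'force': [-0.4769, -0.5948, -0.7211], 'width': 0.4011}
top no red
top knob 5 [0.6085 0.178  0.1364]
scene red 79 med [0.6118 0.0886 0.1354] zmax 0.1449
scene knob 88 [0.6151 0.1668 0.1342]
422 [0.14082391 0.14295601 0.14317186 0.14361782] [0.61101587 0.09599102 0.14239552]
```

View pics/f.png

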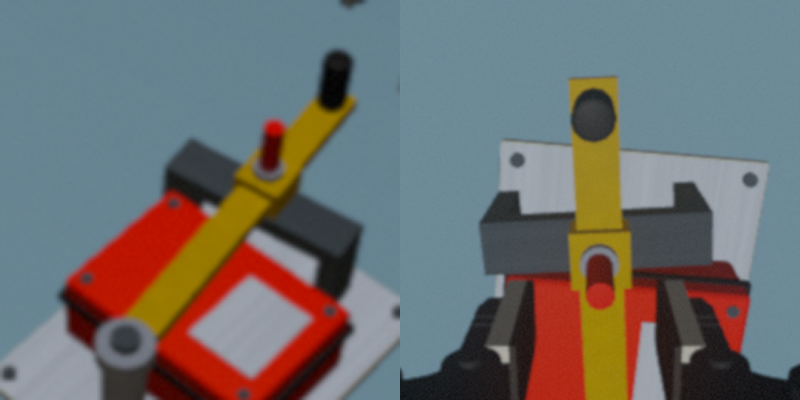

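The pin's head top reads 0.1424 and it should be 0.142 when home; the collar looks seated on the boss. I'll confirm with a very light press on the head with shut fingers.

Request:
{"fn": "carry_out", "kwargs": {"rotation": [[0, 0, 0], [0, 0, 0], [0, 0, 0], [0, 0, 0], [0, 0, 0], [0, 0, 0]], "translation": [[-0.038, 0.0005, 0], [-0.038, 0.0005, 0], [-0.038, 0.0005, 0.03], [-0.038, 0.0005, 0.06], [-0.038, 0.0005, 0.075], [-0.038, 0.0005, 0.075]], "fingers": [1, 1, 1, 1, 1, 1]}}

```text
t: 17.68
tcp_pos: [0.6087, 0.0976, 0.1513]
orientation: [-3.133, 0.004, 1.495]
force: [-0.3, -0.4, 0.1]
width: 0.001
```

Request:
{"fn": "carry_out", "kwargs": {"rotation": [[0, 0, 0], [0, 0, 0], [0, 0, 0], [0, 0, 0], [0, 0, 0]], "translation": [[-0.002, 0.002, 0.003], [-0.002, 0.002, 0.006], [-0.002, 0.002, 0.008], [-0.002, 0.002, 0.009], [-0.002, 0.002, 0.009]], "fingers": [1, 1, 1, 1, 1]}}

```text
t: 18.3
tcp_pos: [0.6105, 0.0954, 0.1424]
orientation: [-3.133, 0.004, 1.495]
force: [0.1, -0.5, 0.1]
width: 0.004
```

Request:
{"fn": "carry_out", "kwargs": {"rotation": [[0, 0, 0], [0, 0, 0], [0, 0, 0]], "translation": [[0, 0, 0.001], [0, 0, 0.0015], [0, 0, 0.0015]], "fingers": [1, 1, 1]}}

```text
t: 18.68
tcp_pos: [0.6112, 0.0954, 0.1419]
orientation: [-3.135, 0.004, 1.495]
force: [-1.8, -0.1, 12.3]
width: -0.001
```

It stops firmly at 0.142, so the pin is home. Now I'll withdraw.

Request:
{"fn": "carry_out", "kwargs": {"rotation": [[0, 0, 0], [0, 0, 0], [0, 0, 0], [0, 0, 0], [0, 0, 0]], "translation": [[0, 0, -0.01], [0, 0, -0.05], [0, 0, -0.1], [0, 0, -0.14], [0, 0, -0.14]], "fingers": [1, 1, 1, 0, 0]}}

```text
t: 19.3
tcp_pos: [0.6139, 0.0961, 0.2859]
orientation: [-3.141, 0.003, 1.495]
force: [-0.1, -0.3, -1.0]
width: 0.425
```

```bash
python3 -c "
from h import *
st(); pinhead()
c=read_camera('wrist'); W=pts(c); h=cv2.cvtColor(c['image'],cv2.COLOR_RGB2HSV).astype(int)
m=((h[...,0]<8)|(h[...,0]>172))&(h[...,1]>120)&(W[...,2]>.11)&(W[...,2]<.18)
q=W[m]; print(len(q),np.percentile(q[:,2],[50,90,95]))
print(close_job())"
```

```text
{'t': 19.3, 'tcp_pos': [0.6139, 0.0961, 0.2859], 'orientation': [-3.141, 0.0026, 1.4953], 'force': [-0.1405, -0.2632, -1.0152], 'width': 0.4247}
top red 27 med [0.6096 0.0934 0.1419] zmax 0.1468
top knob 45 [0.6133 0.1726 0.1363]
scene red 79 med [0.6122 0.0887 0.1349] zmax 0.1455
scene knob 88 [0.6154 0.1669 0.1337]
239 [0.14194518 0.14323686 0.14356806]
the job is handed in; nothing more can be done
None
```

The pin is through the bar's eye and the lug hole, fully home, and the job is handed in at about 19 s of the 72 s allowed.

I swung the bar in over the lug by its knob and stood the red-headed pin in the eye with its foot on the lug. I then let go of the pin and swung the bar slowly until the pin dropped into the hidden hole.

- **Pin height:** the head top reads about 0.142 m, which is what it should be with the collar down on the bar. A light push on the head met a firm stop at that height.
- **Bar:** it locked once the pin had dropped.
- **Forces:** I read the force only at the end of each move. The highest readings were about 13 N sideways at the knob when the bar locked, and 12 N on the light push. Both are under 15 N but close to it, and brief peaks between readings were not seen.
- **End state:** the gripper is open, about 14 cm above the pin, and touching nothing. I did not touch the screwdriver, cover, jar or black look-alike pins.
- **Disagreement:** the scene and top cameras differ by up to about 6 mm in sideways position. I relied on the wrist camera for the fit.

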